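# Lock the test-stand spindle with a linch pin

## Task

Draw the linch pin out of its storage sleeve by the shank, lay it on the bench and let go; then take it again by the head, find the cross hole in the stand's spindle and push the pin through until its shoulder is home. Then flip the sprung bail over the spindle and past the pin end so that it snaps shut, let go, and leave the meter, mug and screwdriver where they are.

Things in the scene. Friction and masses are not known exactly. Their poses are not given: they have to be found in the camera images.
- linch_pin: steel linch pin, 0.3 kg. Origin on its axis at the shoulder (front of the head); x along the shank to the tip, z up. At the start it lies in the sleeve, shoulder 4 mm inside the mouth, only the shank sticking out, axis 17 mm above the bench; lying flat on the bench its axis is 11 mm up. Balance point 33 mm behind the shoulder. A 9 mm cross pivot, 56 mm long along y, lies at x = -36 mm.
- pin_head (a point): where to grip the pin's head: on the axis 12 mm behind the shoulder. Head: square block 22 x 22 mm, from the shoulder back to x = -42 mm; grip its side (y) faces.
- pin_tip (a point): end of the pin's nose, on the axis 58 mm ahead of the shoulder. Shank: 12 x 12 mm square for 44 mm from the shoulder, then a round cone 14 mm long, from 12 to 5 mm diameter.
- bail (a joint): angle (rad) of the sprung wire bail: 2.95 folded back behind the head (start, far bar 19 mm above the pivot), 1.57 standing up along the pin's +z, 0 snapped shut, far bar across beyond the tip. A spring drives it shut with 0.06 N m against 0.045 N m of hinge friction, so its weight keeps it folded back; lifting it takes about 0.3 N at the bar; let go below 1.5 rad it snaps shut by itself.
- bail_bar (a point): middle of the bail's far bar, which lies along the pin's y. Bail: U of 7 mm round wire, 43 mm wide inside, far bar 102 mm from the pivot; pivot on the pin axis 36 mm behind the shoulder. The bar can be pinched from above between its arms.
- caddy: fixed grey storage sleeve: roofed box 150 mm long, 74 mm wide, 50 mm high (walls and roof 5 mm, floor 6 mm), closed at the back. Origin on the bench under the centre of its mouth; x points out of the mouth, the way the pin is drawn. The pin with bail folded back is wholly out once drawn 145 mm.
- stand: fixed aluminium plate 90 x 90 x 20 mm, origin at the centre of its underside; z up, x the way the pin is pushed. A steel spindle rises through its middle, 28 mm along x (faces at x = -14 and 14 mm), 26 mm along y, with a 14 mm square through hole along x at y = 0.
- spindle_mid (a point): point of the stand on the spindle's axis 58 mm above the bench. The spindle is set at a different height each time: the hole's centre is anywhere 50 to 66 mm above the bench (not measured: feel or look for it), the spindle's top always 24 mm above the hole's centre. Home: the shoulder bears on the face at x = -14 mm, pin x along stand x.
- meter: bystander: black hand-held meter 75 x 150 x 38 mm lying on the bench; origin at the centre of its underside
- mug: bystander: white mug 80 mm across, 90 mm high, origin at the centre of its underside
- screwdriver: bystander: screwdriver lying on the bench along its x axis
Things that resemble listed ones, but are neither listed nor needed, are in the scene too. Of the things shaped like the stand, the aluminium one is meant. Leave any green look-alike of the linch_pin alone.

How it is judged:
By the outcome, as a careful person would: the job done as asked, in the order asked, and still so for the second after the job is handed in, with the robot touching nothing.
It also fails if it takes over 72 s, if anything falls off the work surface, if the arm or the gripper's body presses on something with over 40 N, if the wrist force passes 120 N, or if a joint passes its speed limit or range.

## Robot

A 7-joint arm with a two-finger parallel gripper is mounted at the origin on the work surface. World frame = base frame: x ahead of the robot, y to its left, z up, the work surface at z = 0. Lengths are in m, angles in rad, forces in N, time in s.
With the tool pointing down it reaches from about 0.4 to 0.85 m from the base axis. Payload 10.4 kg.
Tool frame: the origin (TCP) lies at the very end of the fingers, on their centre line; the grasp point (between the pads) lies 19 mm behind it; z points along the fingers, y is the line along which they close (so a half turn about z gives the same grasp; the last joint's range is limited). The gripper opens to 87 mm and grips with 3 to 60 N. Pads are 19 mm wide; open, the fingers measure 117 mm over their backs; the gripper's body (75 mm by 190 mm) begins 51 mm behind the grasp point.
Start: joints at [-1.32, 0.332, -0.065, 1.46, 0.022, 1.35, -0.088], TCP at [0.169, 0.602, 0.223] pointing down, gripper open.
Joint ranges: [-2.6, 2.6], [-0.5, 2.12], [-1.47, 1.34], [0.16, 2.42], [-1.27, 4.41], [0.06, 2.06], [-2.6, 2.6]. Speed limits (rad/s): [2.22, 2.22, 2.79, 2.79, 3.14, 3.14, 3.14].

## Interface

Orientations are given as a unit quaternion [x, y, z, w].
In Python, from bench import * gives the robot as it stands.
- The arm moves only by the tool step_arm, never from a script. Its arguments are lists of equal length, an entry for each row: "delta_pos": the shift along the world's x, y, z in units of 25 mm (1.0 is 25 mm), a list of three; "turn": the turn about the world's z in units of 0.12 rad (1.0 is 0.12 rad). In form: {"delta_pos": [[tx, ty, tz], ...], "turn": [turn, ...]}. A call has 1 to 12 rows; each row shifts and turns the commanded pose from where the row before left it; what a row does not reach is not made up. A row lasts 1/10 s, in which the tool goes at most 50 mm and 8.59 degrees, less where a joint would pass 70% of its speed; a pose out of reach is approached as far as the arm can. A call with a number of a shift or a turn outside -1 to 1 is refused whole. A call with a gripper value outside its range is refused whole. "grip" is the closure, from 0 (fully open) to 1 (shut), set as the call begins (left out, the last holds). The fingers move at their own pace and stop on an object; "newtons" is the grip in N (left out, the last holds). Time passes only in rows, so rows that do not move let the fingers close. It gives the time, the measured TCP pose, the force, the opening and the grip force at its end, in the units of the state.
- read_state(): the state, without advancing time (a new reading comes with each control period).
- camera(name): name is "side" or "top"; returns a dict with "image" (420x560x3 uint8, red, green, blue), "z_map" (420x560 float32, m along the optical axis (not along the pixel's ray), 0 where there is no reading), "mtx" (3x3 intrinsics, pixels), "dist" ([k1, k2, p1, p2, k3] as OpenCV has them; the pictures are not rectified), "view" (4x4, takes a point from world to camera coordinates). Camera axes: x right, y up, looking along -z (the intrinsics and any distortion apply to the point x, -y, -z); pixel columns grow to the right and rows downward; lengths in m; the calibration is good to about 2 mm. A picture is of the moment at which its call begins.
- close_job(): hands the job in; it is judged then, once.
The state is a dict: "time": time; "joint_positions": joint angles; "joint_vel": joint speeds; "joint_torque": joint torques, N m; "ee_pos": TCP position; "eef_rot": TCP orientation; "ft_force": force on the tool from outside, world axes, zero at the start; "torque": the same for the moment, N m; "width": finger opening in m; "grip_force": force on a finger pad.
Only numpy, scipy, OpenCV 4.12 (cv2) and the standard library are available. Lean on these libraries where they do the work, as an engineer would, in place of code of your own. Each camera call takes 0.05 s, during which the arm holds its last target. There are 200 camera calls.

## Working session

There is one attempt and no reset: what is moved stays moved. The work goes in short steps, Python scripts to look and compute and a tool call to move; the robot and the scene stay as the last step left them, time stands still between calls to the robot, and variables do not carry over. Pictures are saved under pics/ and viewed, at most 11 in all, crops included, and the job is handed in when it is done.

Besides the shell and the picture viewer there is one more tool, called after ">>>" as name([rows], argument=value, ...), one row to a line, values as JSON. step_arm: Moves the arm, as the interface text tells. Shifts and turns lie within -1 to 1; 1 stands for 25 mm of shift or 0.12 rad of turn. Its arguments: {"type":"object","properties":{"delta_pos":{"type":"array"},"turn":{"type":"array"},"grip":{"type":"number"},"newtons":{"type":"number"}},"required":["delta_pos","turn"]}

```bash
mkdir -p pics; ls; cat > h.py <<'E'
from bench import *
import numpy as np, cv2
def world(c):
    """per-pixel world points from z_map"""
    h,w=c["z_map"].shape
    u,v=np.meshgrid(np.arange(w),np.arange(h))
    p=cv2.undistortPoints(np.stack([u,v],-1).reshape(-1,1,2).astype(float),np.array(c["mtx"]),np.array(c["dist"])).reshape(h,w,2)
    z=c["z_map"]; P=np.stack([p[...,0]*z,-p[...,1]*z,-z,np.ones_like(z)],-1)
    return (P@np.linalg.inv(np.array(c["view"])).T)[...,:3]
def ray(c,uv,height):
    """cast pixels onto plane z=height"""
    p=cv2.undistortPoints(np.array(uv,float).reshape(-1,1,2),np.array(c["mtx"]),np.array(c["dist"])).reshape(-1,2)
    M=np.linalg.inv(np.array(c["view"])); o=M[:3,3]
    d=np.c_[p[:,0],-p[:,1],-np.ones(len(p))]@M[:3,:3].T
    return o+d*((height-o[2])/d[:,2])[:,None]
def save(c,name,box=None,s=1):
    im=c["image"][...,::-1]
    if box: im=im[box[1]:box[3],box[0]:box[2]]
    cv2.imwrite("pics/"+name,cv2.resize(im,None,fx=s,fy=s,interpolation=cv2.INTER_CUBIC))
E
python3 - <<'E'
from h import *
for n in("side","top"):
    c=camera(n); save(c,n+"0.png"); M=np.linalg.inv(np.array(c["view"])); print(n,M.round(3).tolist(),np.array(c["mtx"]).round(1).tolist(),(c["z_map"]>0).mean())
s=read_state(); print(s["ee_pos"],s["eef_rot"],s["time"],s["width"])
E
```

```text
pics
side [[0.986, 0.093, -0.138, 0.397], [-0.166, 0.593, -0.788, -0.827], [0.008, 0.8, 0.6, 0.718], [0.0, 0.0, 0.0, 1.0]] [[492.2, 0.0, 287.7], [0.0, 492.2, 204.4], [0.0, 0.0, 1.0]] 0.9959268707482993
top [[-0.015, 0.999, -0.039, 0.485], [-1.0, -0.015, 0.005, -0.019], [0.004, 0.039, 0.999, 0.914], [0.0, 0.0, 0.0, 1.0]] [[416.7, 0.0, 281.4], [0.0, 416.7, 212.5], [0.0, 0.0, 1.0]] 0.9961054421768708
[0.16892175 0.60138353 0.22185108] [ 1.36481783e-01  9.90642383e-01 -6.23182355e-04 -6.20719219e-05] 0.1 0.08692828799498076
```

View pics/top0.png

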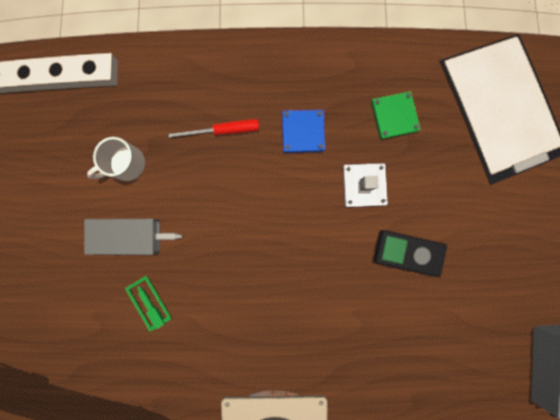

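View pics/side0.png

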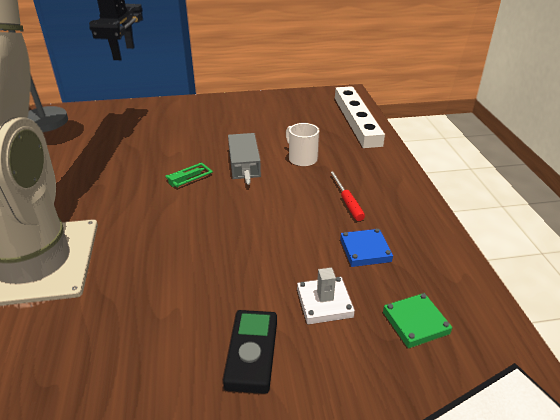

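The top view shows the sleeve at (120,237) with the pin shank pointing right (world -y), and the aluminium stand at (366,185). The side view shows the spindle at (326,285). I'll measure these next.

```bash
python3 - <<'E'
from h import *
t=camera("top"); s=camera("side")
W=world(t); hsv=cv2.cvtColor(t["image"],cv2.COLOR_RGB2HSV)
def box(mask,roi,h):
    m=np.zeros(mask.shape,np.uint8); m[roi[1]:roi[3],roi[0]:roi[2]]=mask[roi[1]:roi[3],roi[0]:roi[2]]
    ct=max(cv2.findContours(m,cv2.RETR_EXTERNAL,cv2.CHAIN_APPROX_NONE)[0],key=cv2.contourArea)
    P=ray(t,ct.reshape(-1,2),h)[:,:2]; r=cv2.minAreaRect((P*1000).astype(np.float32)); return r,cv2.boxPoints(r).round(1).tolist()
Z=W[...,2]
print("caddy",box((Z>.042).astype(np.uint8),(70,205,175,270),.05))
print("stand",box(((hsv[...,2]>110)&(hsv[...,1]<60)).astype(np.uint8),(330,150,400,215),.02))
sp=Z[170:200,350:390]; print("spindle top z",np.percentile(sp,[50,90,95,99]).round(4))
print("spindle",box((Z>.05).astype(np.uint8),(340,160,395,205),float(np.percentile(sp,97))))
print("shank",box(((Z>.012)&(hsv[...,1]<90)).astype(np.uint8),(162,225,190,250),.023))
print("shank colour",box(((hsv[...,2]>100)&(hsv[...,1]<90)).astype(np.uint8),(161,225,190,250),.02))
for n,roi in(("mug",(80,130,150,190)),("meter",(370,225,450,280)),("caddy",(70,205,175,270))):
    z=Z[roi[1]:roi[3],roi[0]:roi[2]]; print(n,np.percentile(z,[50,99]))
Ws=world(s); 
r=Ws[262:312,310:345]; m=r[...,2]>.03; print("side spindle pts",m.sum(),np.percentile(r[m],[2,50,98],axis=0).round(4).tolist())
a=cv2.resize(s["image"][255:330,290:365,::-1],(400,400),interpolation=cv2.INTER_CUBIC)
b=cv2.resize(t["image"][150:215,333:398,::-1],(400,400),interpolation=cv2.INTER_CUBIC)
cv2.imwrite("pics/c1.png",np.hstack([a,b]))
E
```

```text
caddy (((474.2039794921875, 321.77227783203125), (151.1974639892578, 72.07587432861328), 89.65941619873047), [[437.70001220703125, 246.39999389648438], [509.79998779296875, 246.0], [510.70001220703125, 397.20001220703125], [438.6000061035156, 397.6000061035156]])
stand (((577.5325927734375, -204.89186096191406), (93.74158477783203, 94.05613708496094), 1.7057385444641113), [[529.2999877929688, -159.3000030517578], [532.0999755859375, -253.3000030517578], [625.7999877929688, -250.5], [623.0, -156.5]])
spindle top z [0.0194 0.0782 0.0796 0.0811]
spindle (((576.9928588867188, -203.4353485107422), (28.626707077026367, 31.908754348754883), 3.7356793880462646), [[561.7000122070312, -188.39999389648438], [563.7000122070312, -220.3000030517578], [592.2999877929688, -218.39999389648438], [590.2000122070312, -186.60000610351562]])
shank (((471.40130615234375, 212.8144989013672), (43.72591781616211, 10.763973236083984), 89.38505554199219), [[465.79998779296875, 191.0], [476.5, 190.89999389648438], [477.0, 234.60000610351562], [466.29998779296875, 234.6999969482422]])
shank colour (((472.4439697265625, 214.68792724609375), (46.09013748168945, 12.962980270385742), 89.37190246582031), [[465.70001220703125, 191.6999969482422], [478.70001220703125, 191.60000610351562], [479.20001220703125, 237.6999969482422], [466.20001220703125, 237.8000030517578]])
mug [0.00116331 0.09086631]
meter [0.02807725 0.03905396]
caddy [0.00079633 0.05260495]
side spindle pts 504 [[0.4066, -0.7904, 0.031], [0.576, -0.217, 0.0669], [0.5911, -0.1922, 0.6803]]
```

View pics/c1.png

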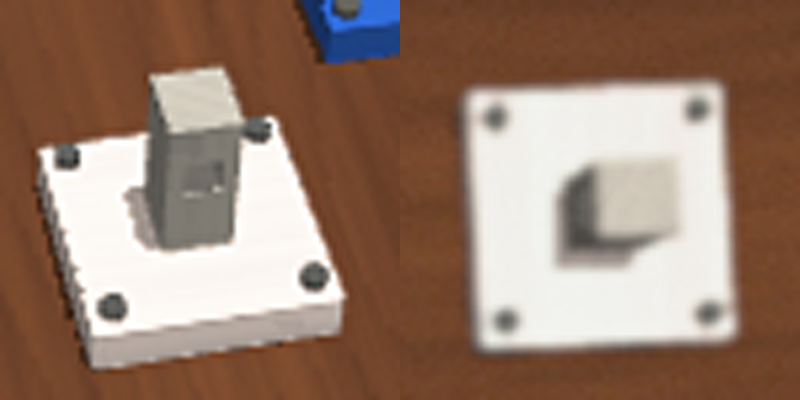

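>>> step_arm([
  [1,-1,0],
  [1,-1,0],
  [1,-1,0],
  [1,-1,0],
  [1,-1,0],
  [1,-1,0],
  [1,-1,0],
  [1,-1,0],
  [1,-1,0],
  [1,-1,0],
  [1,-1,0],
  [1,-1,0],
], turn=[-0.9,-0.9,-0.9,-0.9,-0.9,-0.9,-0.9,-0.9,-0.9,-0.9,-0.9,-0.9], grip=0.3)

```text
time: 1.4
ee_pos: [0.4698, 0.3006, 0.2226]
eef_rot: [0.708, 0.706, 0.0, -0.0]
ft_force: [0.7, -0.6, 0.1]
width: 0.061
grip_force: 0.0
```

>>> step_arm([
  [0.1,-0.95,0],
  [0,-0.95,0],
  [0,-0.95,0],
  [0,0,-1],
  [0,0,-1],
  [0,0,0],
  [0,0,0],
], turn=[0,0,0,0,0,0,0])

```text
time: 2.1
ee_pos: [0.4714, 0.2305, 0.173]
eef_rot: [0.707, 0.708, -0.0, 0.0]
ft_force: [0.5, 1.1, 0.4]
width: 0.061
grip_force: 0.0
```

```bash
cat > st.py <<'E'
from bench import *
from scipy.spatial.transform import Rotation as R
s=read_state(); y=R.from_quat(s["eef_rot"]).as_matrix()
import numpy as np
print(round(s["time"],2),np.round(s["ee_pos"],4),"yang",round(float(np.arctan2(y[1,1],y[0,1])),4),"tilt",np.round(y[:2,2],3),"F",np.round(s["ft_force"],1),"w",round(s["width"],4),"g",s["grip_force"],np.round(s["joint_positions"],2))
E
python3 st.py
```

```text
2.1 [0.4714 0.2305 0.173 ] yang 0.0012 tilt [-0. -0.] F [0.5 1.1 0.4] w 0.061 g 0.0 [-0.87  0.14  0.36  1.81 -0.05  1.2  -0.49]
```

>>> step_arm([
  [0.02,-0.04,-1],
  [0,0,-1],
  [0,0,-1],
  [0,0,-1],
  [0,0,-1],
  [0,0,-0.7],
  [0,0,-0.5],
  [0,0,-0.36],
  [0,0,0],
  [0,0,0],
], turn=[0,0,0,0,0,0,0,0,0,0])

```text
time: 3.1
ee_pos: [0.4726, 0.2298, 0.0093]
eef_rot: [0.707, 0.707, 0.001, 0.0]
ft_force: [0.7, -0.8, 0.6]
width: 0.0608
grip_force: 0.0
```

>>> step_arm([
  [0,0,0],
  [0,0,0],
  [0,0,0],
  [0,0,0],
  [0,0,0],
  [0,0,0],
  [0,0,0],
  [0,0,0],
], turn=[0,0,0,0,0,0,0,0], grip=1, newtons=45)

```text
time: 3.9
ee_pos: [0.472, 0.2295, 0.0086]
eef_rot: [0.707, 0.707, 0.0, 0.0]
ft_force: [0.0, -1.2, 0.9]
width: 0.0115
grip_force: 44.9
```

```bash
python3 st.py
```

```text
3.9 [0.472  0.2295 0.0086] yang 0.001 tilt [ 0. -0.] F [ 0.  -1.2  0.9] w 0.0115 g 44.85678970813751 [-0.83  0.36  0.33  1.95 -0.15  0.86 -0.42]
```

>>> step_arm([
  [0,-0.2,0],
  [0,-0.5,0],
  [0,-0.6,0],
  [0,-0.6,0],
  [0,-0.6,0],
  [0,-0.6,0],
  [0,-0.6,0],
  [0,-0.6,0],
  [0,-0.6,0],
  [0,-0.6,0],
  [0,-0.6,0],
  [0,0,0],
], turn=[0,0,0,0,0,0,0,0,0,0,0,0])

```text
time: 5.1
ee_pos: [0.4719, 0.0743, 0.0085]
eef_rot: [0.708, 0.706, -0.0, 0.0]
ft_force: [0.4, -0.0, -2.5]
width: 0.0114
grip_force: 44.9
```

```bash
python3 - <<'E'
from h import *
t=camera("top"); s=camera("side"); 
a=cv2.resize(s["image"][110:230,180:330,::-1],(500,400),interpolation=cv2.INTER_CUBIC)
b=cv2.resize(t["image"][190:290,110:260,::-1],(300,200),interpolation=cv2.INTER_CUBIC)
o=np.zeros((400,800,3),np.uint8);o[:,:500]=a;o[:200,500:]=b
cv2.imwrite("pics/c2.png",o)
E
python3 st.py
```

```text
5.2 [0.472  0.0769 0.0086] yang 0.0004 tilt [0. 0.] F [ 0.6 -0.4 -3.1] w 0.0116 g 44.85267519950867 [-0.63  0.27  0.41  2.07 -0.15  0.82 -0.13]
```

View pics/c2.png

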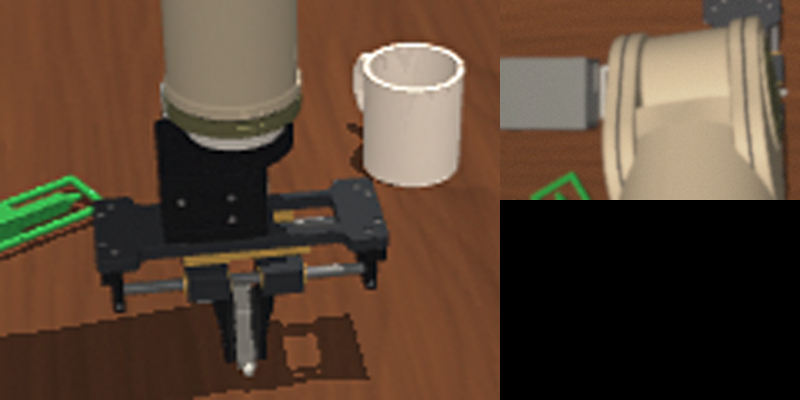

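The pin is drawn out about 153 mm and its full weight is on the gripper. I'll go a little further, then lower it.

>>> step_arm([
  [0,-0.6,0],
  [0,-0.6,0],
  [0,-0.6,0],
  [0,0,0],
  [0,0,-0.06],
  [0,0,-0.06],
  [0,0,-0.06],
  [0,0,0],
], turn=[0,0,0,0,0,0,0,0])

```text
time: 6.0
ee_pos: [0.4718, 0.0326, 0.0038]
eef_rot: [0.706, 0.708, -0.0, -0.0]
ft_force: [0.7, -0.3, -2.6]
width: 0.0115
grip_force: 44.9
```

```bash
python3 st.py
```

```text
6.0 [0.4718 0.0326 0.0038] yang 0.002 tilt [-0. -0.] F [ 0.7 -0.3 -2.6] w 0.0115 g 44.852877259254456 [-0.56  0.27  0.43  2.09 -0.16  0.81 -0.03]
```

>>> step_arm([
  [0,0,-0.04],
  [0,0,-0.03],
  [0,0,0],
], turn=[0,0,0])

```text
time: 6.3
ee_pos: [0.4721, 0.0322, 0.0025]
eef_rot: [0.707, 0.707, 0.0, -0.0]
ft_force: [-1.8, -0.2, 2.0]
width: 0.0116
grip_force: 44.9
```

>>> step_arm([
  [0,0,0],
  [0,0,0],
  [0,0,0],
  [0,0,0],
  [0,0,1],
  [0,0,1],
  [0,0,1],
  [0,0,1],
  [-0.5,-1,1],
  [-1,-1,1],
  [-1,-1,1],
  [-1,-1,0],
], turn=[0,0,0,0,0,0,0,0,0,0,0,0], grip=0.3)

```text
time: 7.5
ee_pos: [0.3851, -0.0691, 0.18]
eef_rot: [0.707, 0.707, 0.002, 0.001]
ft_force: [0.2, -0.6, -0.2]
width: 0.061
grip_force: 0.0
```

>>> step_arm([
  [0,-1,0],
  [0,-1,0],
  [0,-1,0],
  [0,-1,0],
  [0,0,0],
], turn=[0,0,0,0,0])

```text
time: 8.0
ee_pos: [0.3841, -0.1709, 0.1775]
eef_rot: [0.708, 0.706, 0.0, 0.0]
ft_force: [1.1, -0.0, 0.3]
width: 0.0608
grip_force: 0.0
```

```bash
python3 - <<'E'
from h import *
t=camera("top"); s=camera("side"); W=world(t)
save(t,"t3.png",(140,180,300,300),5)
m=(W[...,2]>.008)&(W[...,0]>.42)&(W[...,0]<.53)&(W[...,1]>-.02)&(W[...,1]<.235)&(W[...,2]<.06)
for a in np.arange(-.02,.235,.01):
    k=m&(W[...,1]>a)&(W[...,1]<=a+.01)
    if k.sum(): print(round(a,3),k.sum(),W[k].min(0).round(4),W[k].max(0).round(4))
E
python3 st.py
```

```text
-0.01 6 [ 0.4695 -0.0023  0.012 ] [ 4.738e-01 -2.000e-04  1.530e-02]
0.0 16 [0.4673 0.002  0.0082] [0.4761 0.0085 0.0171]
0.01 30 [0.4654 0.0104 0.0138] [0.4763 0.0193 0.0199]
0.02 30 [0.4655 0.0212 0.0138] [0.4764 0.03   0.0185]
0.03 24 [0.4657 0.0319 0.0144] [0.4765 0.0387 0.0192]
0.04 30 [0.4659 0.0403 0.0138] [0.4767 0.0494 0.0206]
0.05 42 [0.4619 0.0512 0.0138] [0.4812 0.06   0.0227]
0.06 39 [0.4619 0.0615 0.0177] [0.4813 0.0687 0.0259]
0.07 49 [0.4621 0.07   0.0176] [0.4815 0.0794 0.0246]
0.08 81 [0.4448 0.0808 0.0099] [0.4989 0.0899 0.0236]
0.09 80 [0.4449 0.0901 0.0113] [0.499  0.0993 0.024 ]
0.1 29 [0.445  0.1009 0.0104] [0.4991 0.1098 0.0205]
0.11 27 [0.4453 0.1102 0.0144] [0.4992 0.1199 0.0225]
0.12 33 [0.4432 0.12   0.0151] [0.4993 0.1293 0.0225]
0.13 35 [0.4436 0.1302 0.0169] [0.4994 0.1397 0.0258]
0.14 34 [0.4436 0.1407 0.019 ] [0.4996 0.1498 0.0273]
0.15 28 [0.444  0.1502 0.022 ] [0.4997 0.1596 0.0293]
0.16 28 [0.4441 0.1602 0.0252] [0.4998 0.1692 0.0324]
0.17 29 [0.4444 0.1702 0.0262] [0.4999 0.1788 0.0332]
0.18 74 [0.4445 0.1801 0.0282] [0.4999 0.19   0.0369]
0.19 49 [0.4449 0.19   0.0274] [0.5    0.1941 0.0363]
8.1 [ 0.3843 -0.168   0.1773] yang -0.0002 tilt [-0.  0.] F [-0.1  0.1 -0.2] w 0.061 g 0.0 [-0.44 -0.17  0.69  2.06  0.12  1.22  0.2 ]
```

View pics/t3.png

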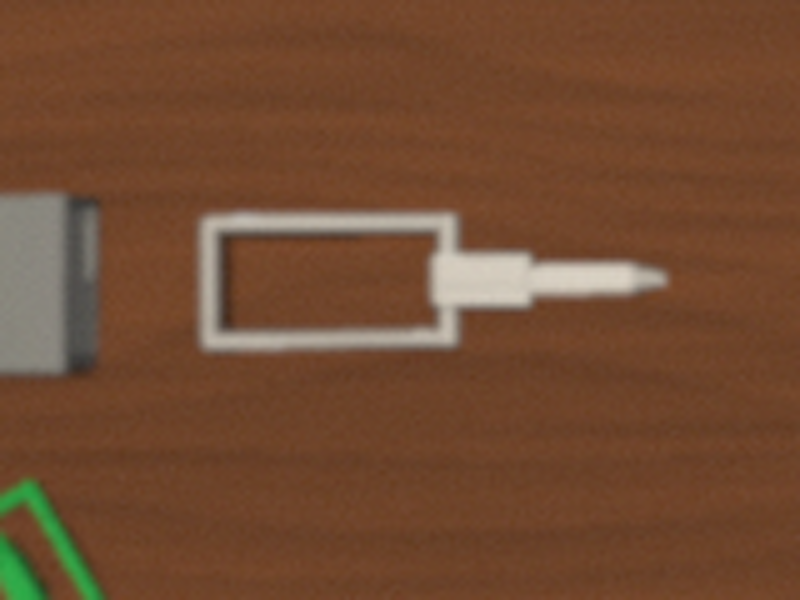

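The pin lies flat on the bench with its bail folded back: shoulder near (530,280) in the crop, tip near (667,278). Next I'll measure the spindle and hole height.

```bash
python3 - <<'E'
from h import *
t=camera("top"); s=camera("side")
W=world(t); k=(W[...,2]>.065)&(abs(W[...,0]-.577)<.03)&(abs(W[...,1]+.204)<.03)
k=cv2.erode(k.astype(np.uint8),np.ones((3,3)))>0
print("top:",k.sum(),np.median(W[k],0).round(4))
S=world(s); m=(abs(S[...,0]-.577)<.03)&(abs(S[...,1]+.204)<.03)&(S[...,2]>.03)
P=S[m]; tp=P[P[:,2]>np.percentile(P[:,2],97)-.006]
print("side top pts",len(tp),np.median(tp,0).round(4),np.ptp(tp[:,0]),tp.min(0).round(4),tp.max(0).round(4))
f=P[(P[:,2]<.068)&(P[:,1]<-.21)]; print("face",len(f),np.median(f,0).round(4),f.min(0).round(4),f.max(0).round(4), np.polyfit(f[:,0],f[:,1],1))
# edges of stand plate for yaw + front face pixel->xz on face plane
M=np.linalg.inv(np.array(s["view"])); o=M[:3,3]; yf=np.median(f[:,1])
def onface(u,v):
    p=cv2.undistortPoints(np.array([[[u,v]]],float),np.array(s["mtx"]),np.array(s["dist"])).ravel()
    d=M[:3,:3]@[p[0],-p[1],-1]; return o+d*((yf-o[1])/d[1])
g=cv2.cvtColor(s["image"],cv2.COLOR_RGB2GRAY)
for v in range(276,302): print(v,onface(327,v)[2].round(4),g[v,317:339])
print([onface(u,288)[0].round(4) for u in (317,322,327,332,338)])
E
```

```text
top: 148 [ 0.5784 -0.2039  0.0788]
side top pts 191 [ 0.5776 -0.2081  0.0794] 0.027482087008785072 [ 0.5647 -0.2214  0.0757] [ 0.5921 -0.1893  0.0827]
face 208 [ 0.5772 -0.2187  0.0475] [ 0.5648 -0.222   0.0303] [ 0.5917 -0.2102  0.0677] [-0.00820758 -0.21323423]
276 0.0866 [ 83  90  85 134 203 206 203 202 203 204 205 206 207 207 209 208 210 215
 114  73  78  78]
277 0.0841 [ 86  91  87  79 194 206 205 205 206 203 203 204 206 208 207 207 207 213
 176 101 100 100]
278 0.0815 [ 84  90  88  83 136 199 204 201 202 203 205 205 203 202 183 162 160 163
 141 103 100 100]
279 0.0789 [101  90  88  85 137 197 203 184 159 156 155 136 119 116 114 118 120 122
 103  82  95  98]
280 0.0764 [204 110  88  87  91 108 110 111 111 110 111 118 123 121 119 121 123 122
 118  74  56  69]
281 0.0738 [171  93  88  88  94 113 115 116 114 114 115 122 124 123 120 122 124 120
 203 194 119 106]
282 0.0712 [172  93  88  88  95 114 116 117 115 115 115 122 124 123 120 122 123 117
 201 254 255 255]
283 0.0686 [168  93  88  88  96 114 117 118 116 115 116 122 124 123 122 124 123 116
 232 250 249 249]
284 0.066 [169  93  
[... 1214 characters left out ...]
153 112  89  94 120 122 123 121 121 123 123 124 123 122 125 123 114 254
 252 250 249 249]
297 0.0311 [151 130  92  95 120 122 122 122 121 123 123 124 123 122 125 122 113 253
 251 249 249 249]
298 0.0284 [152 159 100 102 121 123 122 122 121 122 122 124 122 121 125 122 119 252
 251 249 249 248]
299 0.0256 [150 155 111 102 120 122 122 121 120 121 120 122 119 121 121 117 159 252
 250 248 248 248]
300 0.0229 [148 148 125 104 116 120 119 118 117 123 131 131 130 139 153 151 209 249
 249 247 247 248]
301 0.0201 [196 173 178 132 128 129 139 150 151 180 216 219 215 238 254 254 252 250
 249 249 250 250]
[np.float64(0.5589), np.float64(0.5683), np.float64(0.5778), np.float64(0.5873), np.float64(0.5988)]
```

>>> step_arm([
  [0,1,0],
  [0,1,0],
  [0,1,0],
  [0.5,1,0],
  [1,1,0],
  [1,1,0],
  [1,1,0],
  [0,1,0],
  [0,1,0],
  [0,0.3,0],
  [0,0,0],
], turn=[0,0,0,0,0,0,0,0,0,0,0])

```text
time: 9.3
ee_pos: [0.4716, 0.0658, 0.1771]
eef_rot: [0.706, 0.709, -0.0, -0.0]
ft_force: [-0.5, 0.1, 0.1]
width: 0.0607
grip_force: 0.0
```

```bash
python3 st.py
```

```text
9.3 [0.4716 0.0658 0.1771] yang 0.004 tilt [-0. -0.] F [-0.5  0.1  0.1] w 0.0607 g 0.0 [-0.66  0.02  0.44  1.92 -0.01  1.2  -0.22]
```

>>> step_arm([
  [0,0,-1],
  [0,0,-1],
  [0,0,-1],
  [0,0,-1],
  [0,0,-1],
  [0,0,-1],
  [0,0,-0.5],
  [0,0,-0.3],
  [0,0,-0.16],
  [0,0,0],
  [0,0,0],
], turn=[0,0,0,0,0,0,0,0,0,0,0])

```text
time: 10.4
ee_pos: [0.4726, 0.0646, 0.0041]
eef_rot: [0.707, 0.707, 0.001, 0.0]
ft_force: [0.4, 0.1, -0.8]
width: 0.0609
grip_force: 0.0
```

>>> step_arm([
  [0,0,0],
  [0,0,0],
  [0,0,0],
  [0,0,0],
  [0,0,0],
  [0,0,0],
  [0,0,0],
], turn=[0,0,0,0,0,0,0], grip=1, newtons=50)

```text
time: 11.1
ee_pos: [0.472, 0.0645, 0.0033]
eef_rot: [0.707, 0.707, 0.0, 0.0]
ft_force: [-1.0, 0.0, -0.3]
width: 0.0215
grip_force: 50.0
```

```bash
python3 st.py
```

```text
11.1 [0.472  0.0645 0.0033] yang 0.001 tilt [ 0. -0.] F [-1.   0.  -0.3] w 0.0215 g 49.96623873710632 [-0.61  0.28  0.42  2.08 -0.16  0.81 -0.1 ]
```

>>> step_arm([
  [0,0,0.6],
  [0,0,0.6],
  [0,0,0.56],
  [0.6,-0.8,0],
  [0.7,-1,0],
  [0.7,-1,0],
  [0.7,-1,0],
  [0.7,-1,0],
  [0.5,-1,0],
  [0.22,-0.7,0],
  [0,-0.32,0],
  [0,0,0],
], turn=[0,0,0,0.1,0.14,0,0,0,0,0,0,0])

```text
time: 12.3
ee_pos: [0.5742, -0.1071, 0.0468]
eef_rot: [0.697, 0.717, -0.001, -0.0]
ft_force: [-0.1, 0.1, -3.2]
width: 0.0214
grip_force: 50.0
```

```bash
python3 st.py; python3 - <<'E'
from h import *
t=camera("top"); s=camera("side")
a=cv2.resize(s["image"][200:340,250:390,::-1],(600,600),interpolation=cv2.INTER_CUBIC)
cv2.imwrite("pics/c4.png",a)
S=world(s); m=(abs(S[...,0]-.575)<.012)&(S[...,1]>-.19)&(S[...,1]<-.1)&(S[...,2]>.035)&(S[...,2]<.075)
P=S[m]
for a in np.arange(-.19,-.1,.01):
    k=(P[:,1]>a)&(P[:,1]<=a+.01)
    if k.sum(): print(round(a,3),k.sum(),P[k].min(0).round(4),P[k].max(0).round(4))
E
```

```text
12.3 [ 0.5742 -0.1071  0.0468] yang 0.0279 tilt [-0.001 -0.   ] F [-0.1  0.1 -3.2] w 0.0214 g 49.96525704860687 [-0.3   0.44  0.5   1.78 -0.25  0.99  0.32]
-0.17 19 [ 0.571  -0.1675  0.0539] [ 0.5792 -0.1607  0.0619]
-0.16 34 [ 0.5694 -0.16    0.0473] [ 0.581  -0.1504  0.0628]
-0.15 26 [ 0.5692 -0.1497  0.0493] [ 0.5809 -0.1404  0.0624]
-0.14 27 [ 0.5686 -0.1394  0.05  ] [ 0.5809 -0.1305  0.0621]
-0.13 26 [ 0.5686 -0.1297  0.0487] [ 0.5805 -0.1207  0.0627]
-0.12 86 [ 0.5631 -0.1198  0.0451] [ 0.5865 -0.1102  0.0749]
-0.11 41 [ 0.5662 -0.1099  0.0631] [ 0.5867 -0.1     0.0742]
```

View pics/c4.png

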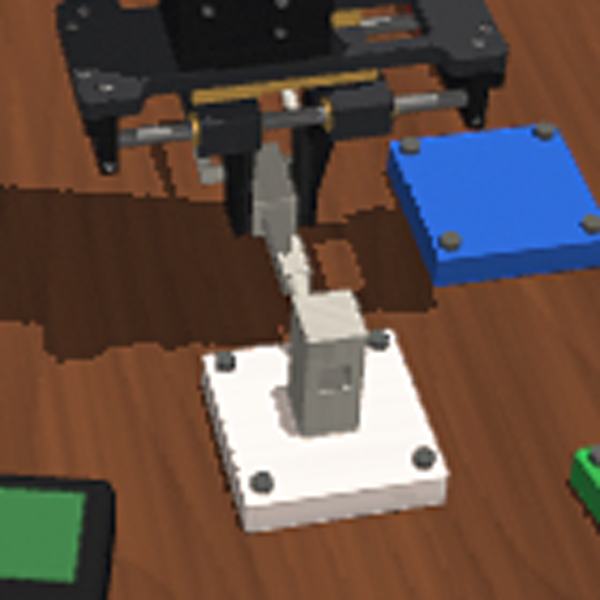

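>>> step_arm([
  [0.05,-0.2,0],
  [0.01,-0.2,0],
  [0.01,-0.2,0],
  [0.01,-0.2,0],
  [0.01,-0.2,0],
  [0,0,0],
  [0,0,0],
], turn=[0,0,0,0,0,0,0])

```text
time: 13.1
ee_pos: [0.5772, -0.1311, 0.0473]
eef_rot: [0.697, 0.717, 0.0, -0.0]
ft_force: [-0.0, -0.1, -3.4]
width: 0.0215
grip_force: 50.0
```

>>> step_arm([
  [0.01,-0.1,0],
  [0.01,-0.1,0],
  [0.01,-0.1,0],
  [0,-0.1,0],
  [0,0,0],
], turn=[0,0,0,0,0])

```text
time: 13.6
ee_pos: [0.5777, -0.1416, 0.0472]
eef_rot: [0.697, 0.717, -0.0, -0.0]
ft_force: [-0.1, -0.8, -3.6]
width: 0.0215
grip_force: 50.0
```

```bash
python3 st.py
```

```text
13.6 [ 0.5777 -0.1416  0.0472] yang 0.0292 tilt [-0. -0.] F [-0.1 -0.8 -3.6] w 0.0215 g 49.96884047985077 [-0.24  0.46  0.51  1.75 -0.26  1.    0.39]
```

>>> step_arm([
  [0,-0.1,0],
  [0,-0.1,0],
  [0,-0.1,0],
  [0,-0.1,0],
  [0,-0.1,0],
  [0,0,0],
], turn=[0,0,0,0,0,0])

```text
time: 14.2
ee_pos: [0.578, -0.1543, 0.0474]
eef_rot: [0.697, 0.717, -0.0, 0.0]
ft_force: [-1.4, -1.1, -2.4]
width: 0.0213
grip_force: 50.0
```

```bash
python3 st.py
```

```text
14.2 [ 0.578  -0.1543  0.0474] yang 0.0292 tilt [ 0.    -0.001] F [-1.4 -1.1 -2.4] w 0.0213 g 49.96830403804779 [-0.22  0.47  0.51  1.74 -0.26  1.    0.41]
```

>>> step_arm([
  [-0.02,-0.1,0],
  [0,-0.1,0],
  [0,-0.1,0],
  [0.01,-0.1,0],
  [0,-0.1,0],
  [0,-0.1,0],
  [0,0,0],
], turn=[0,0,0,0,0,0,0])

```text
time: 14.9
ee_pos: [0.5776, -0.1691, 0.0473]
eef_rot: [0.697, 0.717, -0.0, 0.0]
ft_force: [-0.9, 0.3, -2.6]
width: 0.0216
grip_force: 50.0
```

```bash
python3 st.py
```

```text
14.9 [ 0.5776 -0.1691  0.0473] yang 0.0292 tilt [ 0. -0.] F [-0.9  0.3 -2.6] w 0.0216 g 49.96535003185272 [-0.2   0.47  0.51  1.73 -0.27  1.    0.44]
```

>>> step_arm([
  [0,-0.1,0],
  [0,-0.1,0],
  [0,-0.1,0],
  [0,-0.06,0],
  [0,0,0],
], turn=[0,0,0,0,0])

```text
time: 15.4
ee_pos: [0.5777, -0.1779, 0.0473]
eef_rot: [0.697, 0.717, -0.0, 0.0]
ft_force: [-0.2, 0.4, -3.6]
width: 0.0215
grip_force: 50.0
```

>>> step_arm([
  [0,-0.03,0],
  [0,0,0],
], turn=[0,0])

```text
time: 15.6
ee_pos: [0.5777, -0.1783, 0.0473]
eef_rot: [0.696, 0.718, 0.0, -0.0]
ft_force: [-0.4, 0.5, -2.6]
width: 0.0217
grip_force: 50.0
```

```bash
python3 st.py
```

```text
15.6 [ 0.5777 -0.1783  0.0473] yang 0.0298 tilt [0. 0.] F [-0.4  0.5 -2.6] w 0.0217 g 49.96559679508209 [-0.18  0.48  0.51  1.73 -0.27  1.01  0.46]
```

>>> step_arm([
  [0,-0.03,0],
  [0,0,0],
], turn=[0,0])

```text
time: 15.8
ee_pos: [0.5777, -0.1791, 0.0473]
eef_rot: [0.696, 0.718, 0.0, 0.0]
ft_force: [-0.1, 0.3, -3.5]
width: 0.0218
grip_force: 50.0
```

>>> step_arm([
  [0,-0.03,0],
  [0,0,0],
], turn=[0,0])

```text
time: 16.0
ee_pos: [0.5777, -0.1798, 0.0474]
eef_rot: [0.697, 0.718, 0.0, 0.0]
ft_force: [-0.5, -0.1, -3.5]
width: 0.0215
grip_force: 50.0
```

>>> step_arm([
  [0,-0.03,0],
  [0,0,0],
], turn=[0,0])

```text
time: 16.2
ee_pos: [0.5777, -0.1806, 0.0473]
eef_rot: [0.697, 0.718, 0.0, 0.0]
ft_force: [0.3, -0.1, -3.3]
width: 0.0218
grip_force: 50.0
```

>>> step_arm([
  [0,-0.03,0],
  [0,0,0],
], turn=[0,0])

```text
time: 16.4
ee_pos: [0.5777, -0.1814, 0.0474]
eef_rot: [0.697, 0.718, 0.0, 0.0]
ft_force: [0.0, -0.2, -3.2]
width: 0.0215
grip_force: 50.0
```

>>> step_arm([
  [0,-0.03,0],
  [0,0,0],
], turn=[0,0])

```text
time: 16.6
ee_pos: [0.5777, -0.1822, 0.0473]
eef_rot: [0.697, 0.718, 0.0, 0.0]
ft_force: [-0.1, 0.4, -2.5]
width: 0.022
grip_force: 50.0
```

>>> step_arm([
  [0,-0.03,0],
  [0,0,0],
], turn=[0,0])

```text
time: 16.8
ee_pos: [0.5778, -0.1825, 0.0473]
eef_rot: [0.696, 0.718, 0.0, -0.0]
ft_force: [-0.5, 1.5, -2.8]
width: 0.0215
grip_force: 50.0
```

>>> step_arm([
  [0,-0.03,0],
  [0,0,0],
], turn=[0,0])

```text
time: 17.0
ee_pos: [0.5778, -0.1825, 0.0473]
eef_rot: [0.696, 0.718, 0.0, -0.001]
ft_force: [-1.4, 5.2, -0.8]
width: 0.0218
grip_force: 50.0
```

```bash
python3 st.py; python3 - <<'E'
from h import *
t=camera("top"); s=camera("side")
a=cv2.resize(s["image"][220:340,270:390,::-1],(600,600),interpolation=cv2.INTER_CUBIC)
cv2.imwrite("pics/c5.png",a)
E
```

```text
17.0 [ 0.5778 -0.1825  0.0473] yang 0.0306 tilt [-0.     0.001] F [-1.4  5.2 -0.8] w 0.0218 g 49.96614754199982 [-0.17  0.48  0.51  1.72 -0.27  1.01  0.47]
```

View pics/c5.png

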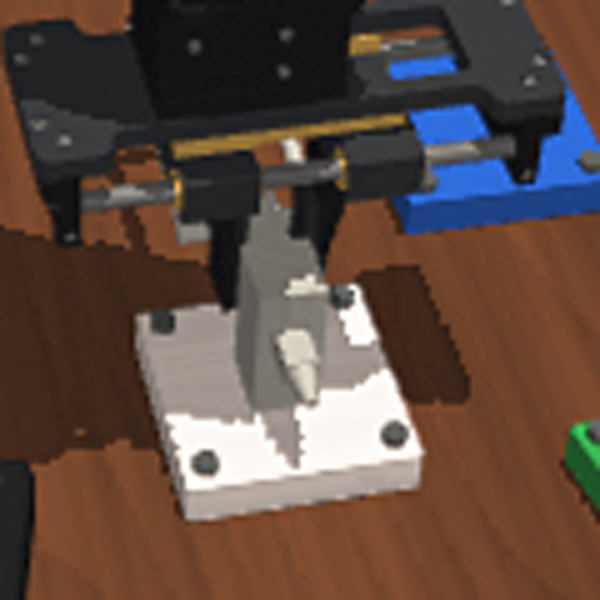

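The pin end sticks out of the spindle's far side at (305,400), and the contact force is rising, so the shoulder is on the face. I'll press a little more, release, and back off upward.

>>> step_arm([
  [0,-0.04,0],
  [0,0,0],
  [0,0,0],
], turn=[0,0,0])

```text
time: 17.4
ee_pos: [0.5778, -0.1825, 0.0472]
eef_rot: [0.696, 0.718, 0.001, -0.001]
ft_force: [-2.1, 8.7, 0.1]
width: 0.0217
grip_force: 50.0
```

>>> step_arm([
  [0,0,0],
  [0,0,0],
  [0,0,0],
  [0,0,0],
  [0,0,0.5],
  [0,0,1],
  [0,0,1],
  [0,0,1],
  [0,0,1],
  [0,0,1],
  [-1,0,0],
  [-1,0,0],
], turn=[0,0,0,0,0,0,0,0,0,0,0,0], grip=0.35)

```text
time: 18.6
ee_pos: [0.5276, -0.1852, 0.1864]
eef_rot: [0.697, 0.717, 0.0, 0.001]
ft_force: [-0.0, -0.5, 0.6]
width: 0.0563
grip_force: 0.0
```

>>> step_arm([
  [-1,0.5,0],
  [-1,0.5,0],
  [-1,0.5,0],
  [-1,0.5,0],
  [-1,0.5,0],
  [0,0.5,0],
  [0,0.5,0],
  [0,0.5,0],
  [0,0,0],
  [0,0,0],
  [0,0,0],
  [0,0,0],
], turn=[1,1,1,1,1,1,1,1,1,1,1,1])

```text
time: 19.8
ee_pos: [0.4028, -0.0851, 0.1857]
eef_rot: [0.049, 0.999, 0.0, 0.001]
ft_force: [-0.1, -0.1, -0.5]
width: 0.0567
grip_force: 0.0
```

```bash
python3 st.py; python3 - <<'E'
from h import *
t=camera("top"); s=camera("side"); W=world(t)
b=cv2.resize(t["image"][140:230,290:410,::-1],(800,600),interpolation=cv2.INTER_CUBIC)
cv2.imwrite("pics/c6.png",b)
m=(W[...,2]>.03)&(W[...,0]>.53)&(W[...,0]<.63)&(W[...,1]>-.27)&(W[...,1]<-.03)&(W[...,2]<.12)
for a in np.arange(-.27,-.03,.01):
    k=m&(W[...,1]>a)&(W[...,1]<=a+.01)
    if k.sum(): print(round(a,3),k.sum(),W[k].min(0).round(4),W[k].max(0).round(4))
E
```

```text
19.8 [ 0.4028 -0.0851  0.1857] yang 1.4735 tilt [0.001 0.   ] F [-0.1 -0.1 -0.5] w 0.0567 g 0.0 [-0.44 -0.17  0.49  2.06  0.08  1.23  1.49]
-0.25 14 [ 0.5764 -0.2478  0.0567] [ 0.5824 -0.2402  0.064 ]
-0.24 25 [ 0.5737 -0.2385  0.0592] [ 0.5846 -0.2302  0.0671]
-0.23 20 [ 0.5684 -0.2298  0.0595] [ 0.5845 -0.22    0.0778]
-0.22 65 [ 0.565  -0.2199  0.0426] [ 0.5907 -0.21    0.083 ]
-0.21 74 [ 0.5647 -0.2099  0.0307] [ 0.5908 -0.2005  0.0818]
-0.2 97 [ 0.5646 -0.1997  0.0306] [ 0.591  -0.1902  0.0825]
-0.19 49 [ 0.5664 -0.1896  0.056 ] [ 0.5887 -0.1801  0.0676]
-0.18 56 [ 0.5661 -0.18    0.0424] [ 0.5871 -0.1706  0.0659]
-0.17 64 [ 0.5528 -0.1699  0.0453] [ 0.5875 -0.1601  0.0656]
-0.16 128 [ 0.5483 -0.1599  0.0413] [ 0.6031 -0.1501  0.0647]
-0.15 35 [ 0.5484 -0.1499  0.0515] [ 0.6031 -0.1405  0.0629]
-0.14 30 [ 0.5485 -0.1399  0.0544] [ 0.6028 -0.1301  0.0597]
-0.13 29 [ 0.5467 -0.1291  0.0539] [ 0.6032 -0.1207  0.0611]
-0.12 39 [ 0.5466 -0.1197  0.0543] [ 0.6033 -0.1101  0.0621]
-0.11 34 [ 0.5464 -0.1094  0.0577] [ 0.6027 -0.1007  0.0645]
-0.1 35 [ 0.5466 -0.0999  0.0589] [ 0.6028 -0.0903  0.0666]
-0.09 26 [ 0.5467 -0.0897  0.0575] [ 0.6002 -0.0809  0.067 ]
-0.08 30 [ 0.5466 -0.08    0.0598] [ 0.6003 -0.0705  0.0679]
-0.07 35 [ 0.5448 -0.0697  0.064 ] [ 0.6004 -0.0601  0.0694]
-0.06 99 [ 0.5447 -0.0595  0.063 ] [ 0.6002 -0.0516  0.0717]
```

View pics/c6.png

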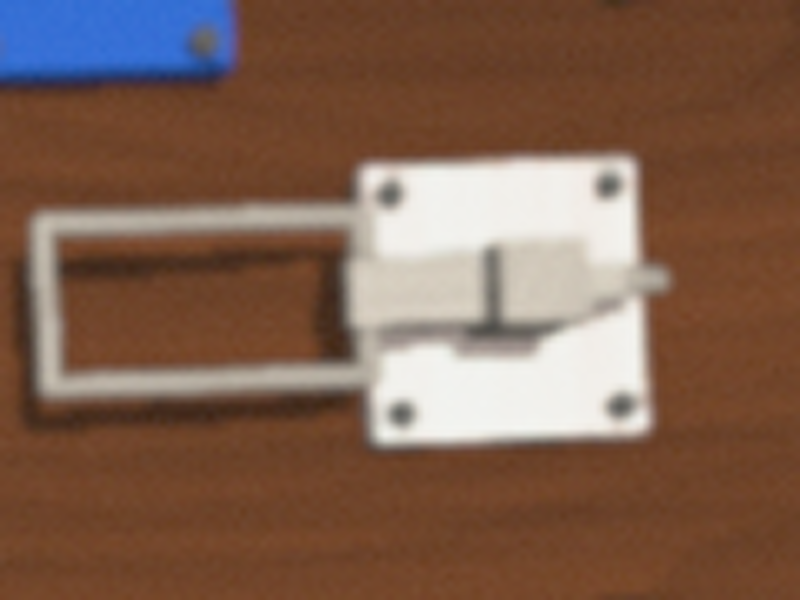

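The tip reaches y≈-0.248, as expected with the shoulder home. The bail bar, at (48,300) in the crop, is at about (0.5725, -0.056, 0.0665). I'll turn, pinch it lightly and lift it along its arc.

>>> step_arm([
  [0.5,0.5,0],
  [0.8,0.6,0],
  [1,0,0],
  [1,0,0],
  [1,0,0],
  [1,0,0],
  [0.9,0,0],
  [0.6,0.02,0],
  [0,0,0],
  [0,0,-1],
  [0,0,-1],
  [0,0,0],
], turn=[0.5,0.56,0,0,0,0,0,0,0,0,0,0], grip=0.4, newtons=5)

```text
time: 21.1
ee_pos: [0.5702, -0.0566, 0.1324]
eef_rot: [-0.012, 1.0, -0.0, -0.003]
ft_force: [0.7, -0.2, 0.2]
width: 0.0523
grip_force: 0.0
```

```bash
python3 st.py
```

```text
21.1 [ 0.5702 -0.0566  0.1324] yang 1.5944 tilt [-0.005 -0.   ] F [ 0.7 -0.2  0.2] w 0.0523 g 0.0 [-0.42  0.31  0.52  1.74 -0.17  1.14  1.75]
```

>>> step_arm([
  [0.06,0,-0.9],
  [0,0,-0.8],
  [0,0,-0.8],
  [0,0,-0.6],
  [0,0,-0.3],
  [0,0,0],
  [0,0,0],
], turn=[0,0,0,0,0,0,0])

```text
time: 21.8
ee_pos: [0.5747, -0.0566, 0.0507]
eef_rot: [-0.013, 1.0, 0.0, 0.0]
ft_force: [-0.5, 0.1, -0.6]
width: 0.0524
grip_force: 0.0
```

```bash
python3 st.py; python3 - <<'E'
from h import *
s=camera("side")
b=cv2.resize(s["image"][170:300,250:410,::-1],(720,585),interpolation=cv2.INTER_CUBIC)
cv2.imwrite("pics/c7.png",b)
E
```

```text
21.8 [ 0.5747 -0.0566  0.0507] yang 1.5966 tilt [0.001 0.   ] F [-0.5  0.1 -0.6] w 0.0524 g 0.0 [-0.39  0.41  0.49  1.8  -0.23  0.98  1.8 ]
```

View pics/c7.png

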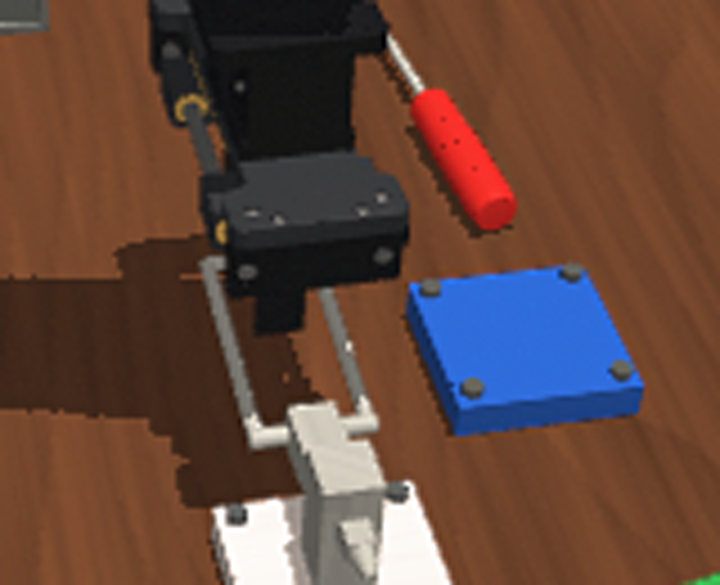

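The front finger at (280,310) sits between the bail's arms. I'll close on the bar.

>>> step_arm([
  [0,0,0],
  [0,0,0],
  [0,0,0],
  [0,0,0],
  [0,0,0],
  [0,0,0],
  [0,0,0],
  [0,0,0],
], turn=[0,0,0,0,0,0,0,0], grip=1, newtons=6)

```text
time: 22.65
ee_pos: [0.5744, -0.055, 0.0498]
eef_rot: [-0.014, 1.0, 0.001, -0.0]
ft_force: [0.5, 5.9, 0.4]
width: 0.0068
grip_force: 6.0
```

```bash
python3 st.py; python3 - <<'E'
import numpy as np
a=np.linspace(3.0,1.25,22); f=.102*np.cos(a); z=.102*np.sin(a)
d=np.c_[.03*np.diff(f),-np.diff(f),np.diff(z)]/.025
print(d.round(2).tolist())
E
```

```text
22.65 [ 0.5744 -0.055   0.0498] yang 1.5982 tilt [-0.     0.002] F [0.5 5.9 0.4] w 0.0068 g 5.998650714755058 [-0.39  0.42  0.49  1.8  -0.23  0.98  1.8 ]
[[0.0, -0.06, 0.33], [0.0, -0.09, 0.33], [0.0, -0.12, 0.32], [0.0, -0.14, 0.31], [0.01, -0.17, 0.3], [0.01, -0.19, 0.28], [0.01, -0.21, 0.26], [0.01, -0.24, 0.24], [0.01, -0.26, 0.22], [0.01, -0.27, 0.2], [0.01, -0.29, 0.18], [0.01, -0.3, 0.15], [0.01, -0.31, 0.13], [0.01, -0.32, 0.1], [0.01, -0.33, 0.07], [0.01, -0.34, 0.05], [0.01, -0.34, 0.02], [0.01, -0.34, -0.01], [0.01, -0.34, -0.04], [0.01, -0.33, -0.07], [0.01, -0.33, -0.09]]
```

>>> step_arm([
  [0,-0.03,0.33],
  [0,-0.09,0.33],
  [0,-0.12,0.32],
  [0,-0.14,0.31],
  [0.01,-0.17,0.3],
  [0.01,-0.19,0.28],
  [0.01,-0.21,0.26],
  [0.01,-0.24,0.24],
  [0.01,-0.26,0.22],
  [0.01,-0.27,0.2],
  [0.01,-0.29,0.18],
  [0,0,0],
], turn=[0,0,0,0,0,0,0,0,0,0,0,0])

```text
time: 23.85
ee_pos: [0.5765, -0.1089, 0.1254]
eef_rot: [-0.012, 1.0, -0.0, 0.001]
ft_force: [0.2, 2.2, 5.9]
width: 0.0067
grip_force: 6.0
```

```bash
python3 st.py; python3 - <<'E'
from h import *
s=camera("side")
b=cv2.resize(s["image"][170:300,250:410,::-1],(720,585),interpolation=cv2.INTER_CUBIC)
cv2.imwrite("pics/c8.png",b)
E
```

```text
23.85 [ 0.5765 -0.1089  0.1254] yang 1.595 tilt [ 0.002 -0.001] F [0.2 2.2 5.9] w 0.0067 g 6.00417785346508 [-0.33  0.35  0.54  1.71 -0.19  1.13  1.86]
```

View pics/c8.png

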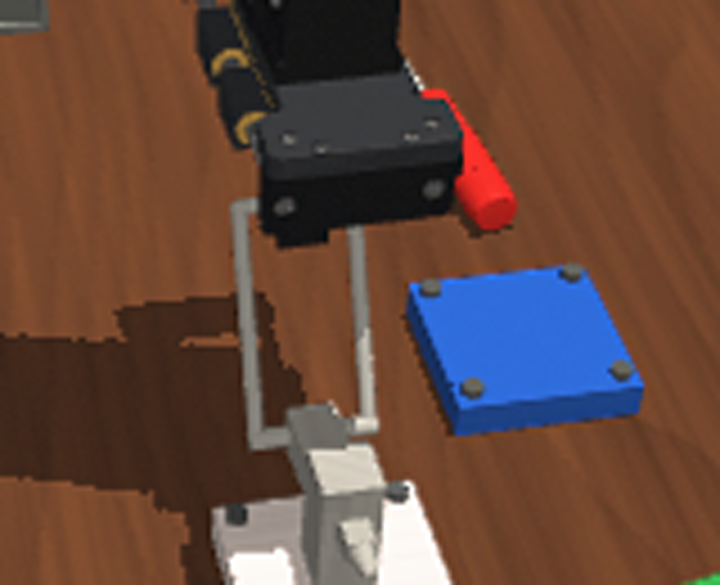

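The bail has lifted to about 60° from lying flat. I'll continue over the top.

>>> step_arm([
  [0.01,-0.3,0.2],
  [0.01,-0.31,0.15],
  [0.01,-0.32,0.12],
  [0.01,-0.33,0.08],
  [0.01,-0.34,0.05],
  [0.01,-0.34,0.02],
  [0.01,-0.34,-0.01],
  [0.01,-0.34,-0.03],
  [0.01,-0.33,-0.06],
  [0.01,-0.33,-0.08],
  [0,-0.2,-0.06],
  [0,0,0],
], turn=[0,0,0,0,0,0,0,0,0,0,0,0])

```text
time: 25.1
ee_pos: [0.5781, -0.1947, 0.1331]
eef_rot: [-0.013, 1.0, -0.0, -0.0]
ft_force: [0.0, 0.3, -1.4]
width: 0.0063
grip_force: 6.0
```

```bash
python3 st.py
```

```text
25.1 [ 0.5781 -0.1947  0.1331] yang 1.5959 tilt [-0.001 -0.   ] F [ 0.   0.3 -1.4] w 0.0063 g 5.9989918023347855 [-0.2   0.4   0.57  1.64 -0.23  1.17  2.02]
```

>>> step_arm([
  [0,0,0],
  [0,0,0],
  [0,0,0.5],
  [0,0,1],
  [0,0,1],
  [0,0,1],
  [0,0.5,0.5],
  [0,1,0],
  [-1,1,0],
  [-1,1,0],
  [-1,1,0],
  [-1,1,0],
], turn=[0,0,0,0,0,0,0,0,0,0,0,0], grip=0.7)

```text
time: 26.3
ee_pos: [0.4772, -0.0543, 0.2336]
eef_rot: [-0.014, 1.0, 0.0, 0.0]
ft_force: [0.4, 0.3, 0.4]
width: 0.0261
grip_force: 0.0
```

>>> step_arm([
  [-1,1,0],
  [-1,1,0],
  [-1,1,0],
  [0,0,0],
  [0,0,0],
], turn=[0,0,0,0,0])

```text
time: 26.8
ee_pos: [0.4032, 0.0196, 0.234]
eef_rot: [-0.014, 1.0, 0.0, 0.001]
ft_force: [-0.5, 0.0, -0.2]
width: 0.0263
grip_force: 0.0
```

```bash
python3 st.py; python3 - <<'E'
from h import *
t=camera("top"); s=camera("side"); W=world(t)
a=cv2.resize(s["image"][230:340,280:390,::-1],(400,400),interpolation=cv2.INTER_CUBIC)
b=cv2.resize(t["image"][140:230,320:410,::-1],(400,400),interpolation=cv2.INTER_CUBIC)
cv2.imwrite("pics/c9.png",np.hstack([a,b]))
m=(W[...,2]>.03)&(W[...,0]>.53)&(W[...,0]<.63)&(W[...,1]>-.3)&(W[...,1]<-.03)&(W[...,2]<.2)
for a in np.arange(-.29,-.03,.01):
    k=m&(W[...,1]>a)&(W[...,1]<=a+.01)
    if k.sum(): print(round(a,3),k.sum(),W[k].min(0).round(4),W[k].max(0).round(4))
E
```

```text
26.8 [0.4032 0.0196 0.234 ] yang 1.5993 tilt [0.001 0.001] F [-0.5  0.  -0.2] w 0.0263 g 0.0 [-0.56 -0.21  0.35  1.99  0.07  1.34  1.37]
-0.27 7 [ 0.5759 -0.2611  0.0582] [ 0.5887 -0.26    0.0608]
-0.26 95 [ 0.5529 -0.2599  0.0574] [ 0.6074 -0.2501  0.0646]
-0.25 47 [ 0.5511 -0.2487  0.0569] [ 0.6077 -0.24    0.0624]
-0.24 59 [ 0.5513 -0.2396  0.055 ] [ 0.6079 -0.2301  0.0654]
-0.23 49 [ 0.5513 -0.2299  0.0557] [ 0.6079 -0.22    0.0774]
-0.22 97 [ 0.5514 -0.2199  0.0428] [ 0.6062 -0.21    0.082 ]
-0.21 111 [ 0.5497 -0.21    0.0332] [ 0.6065 -0.2001  0.0822]
-0.2 132 [ 0.5498 -0.1998  0.0325] [ 0.6067 -0.19    0.0818]
-0.19 76 [ 0.5499 -0.1899  0.0534] [ 0.6045 -0.1802  0.0679]
-0.18 85 [ 0.5485 -0.18    0.042 ] [ 0.6049 -0.1701  0.0656]
-0.17 97 [ 0.5485 -0.1699  0.0454] [ 0.6053 -0.1601  0.0666]
-0.16 128 [ 0.5484 -0.16    0.0473] [ 0.6055 -0.1502  0.0657]
-0.15 8 [ 0.5696 -0.15    0.0529] [ 0.5852 -0.1489  0.0619]
```

View pics/c9.png

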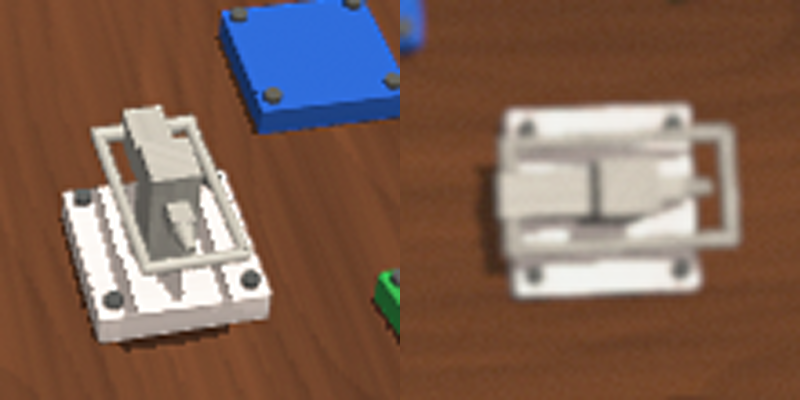

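The bail is shut: in the side crop its bar crosses beyond the pin tip at (195,262), and the shoulder is against the spindle. The robot is clear, so I'm handing in.

```bash
python3 -c "
from bench import *
print(close_job())"
```

```text
the job is handed in; nothing more can be done
None
```

The linch pin was drawn by its shank, laid on the bench and released, then regripped by the head and pushed through the spindle until the shoulder bore on it. The bail snapped shut past the pin end, the meter, mug and screwdriver were never approached, and the job was handed in at about 27 s. The hole looks the same from both sides, so I chose to push toward world -y, matching how the pin lay in the sleeve.

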